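# Open a sample jar on the cap-torque tester

### The job

Take the amber jar with the orange cap and stand it, cap still on, upright on the platform of the cap-torque tester between its four rubber posts, then swing the red-knobbed clamp lever fully shut so that the posts brace the jar. Unscrew the tight cap anticlockwise (seen from above), stop turning as soon as the threads let go, about a fifth of a turn, and lift it straight up. Finish while still holding the cap level and centred one to two centimetres above the mouth of the jar, which stays standing in the shut clamp; leave the other jars, the label roll, the driver and the marker where they are.

Things in the scene. Friction and masses are not known exactly. Their poses are not given: they have to be found in the camera images.
- jar_center (a point): The amber glass jar with a paper label, about 0.2 kg, straight-sided, 57 mm across; this point is on its axis 43 mm above its underside (half-way up the glass), z along the axis. Glass 85.5 mm high to the rim of its mouth, 92 mm with the cap on. The neck hidden by the cap is 41 mm across with three short threads (quarter-turn lug finish). The jar can be carried by its cap.
- cap_center (a point): Orange ribbed cap of the amber jar, 60 mm across, 20 mm high, 35 g; point on its axis half-way up. Screwed on, its underside is 72 mm above the jar's. Tight: 0.3 to 0.6 N m, anticlockwise opens. It lets go after 57 to 66 degrees (start hidden), lifts off freely from there to 84 degrees, then runs against the next thread. It rises 1.5 mm as it turns and must rise 14 mm to clear the rim.
- cap_mark (a point): Under the white mark moulded on top of the orange cap, 23 mm from its axis, at half the cap's height. The cap's x axis runs through the mark, so the mark shows how far the cap is turned. More than about a third of a turn (2 rad) from tight is too far.
- jar: The amber jar, origin at the centre of its underside, z up along its axis. The x axis is where the cap's mark would stand if the cap were screwed down to its stop; at the start the mark stands 0.05 to 0.2 rad anticlockwise of it.
- seat (a point): Platform top (steel disc, 90 mm above the bench) under the axis of the clamped jar. Frame of the tester: -x to its panel (front), +y to the fixed posts, -y to moving posts and lever. Rubber posts 14 mm thick, tops 50 mm above the platform, at x = +-21 mm; fixed at y = 28.6 mm; moving ones, open, at y = -37 to -40 mm. Set down 4 mm to the -y side a jar has room; shutting pushes it to this point.
- clamp_lever (a joint): Clamp lever of the tester, rad: 0 = open, pointing to the tester's -y side; 1.55 = fully shut, pointing to its front (-x). It swings level, clockwise seen from above, starts between 0 and 0.3, needs 5 to 10 N at the knob and stays where it is left. It drives the moving posts through a self-holding cam and a spring pack (about 24 N on the jar when shut).
- lever_knob (a point): Middle of the grip of the lever's upright red knob, a round pin 18 mm across that stands from 19 to 59 mm above the platform's top and 65 mm from the pivot; this point is 39 mm above the platform's top, on the knob's axis. It can be pinched from above and led round, or pushed.
- lever_pivot (a point): On the lever's vertical pivot axis, level with lever_knob; 100 mm to the tester's -y side of the seat.
- clamp_jaw: The moving jaw: an aluminium bar carrying the two sprung rubber posts, between the lever and the jar.
- tester: The cap-torque tester: white bench instrument, about 0.29 x 0.26 m and 90 mm high, with a sloping panel with display and keys at its front (-x), fixed to the bench; origin under its centre.
- jar_black: Bystander: clear glass jar with a black cap, same shape and size as the amber one; origin at the centre of its underside.
- jar_white: Bystander: white plastic jar with a green cap, same shape and size; origin at the centre of its underside.
- label_roll: Bystander: roll of white labels standing on its flat side, 104 mm across, 75 mm high; origin at the centre of its underside.
- driver: Bystander: black and blue cordless driver lying on its side, about 170 x 145 x 53 mm; origin on the bench under its motor.
- marker: Bystander: white and blue marker pen lying on the bench, 130 mm long; origin on the bench under its middle.
Things that resemble listed ones, but are neither listed nor needed, are in the scene too. Leave any blue look-alike of the part that bears cap_center alone. Leave any pink look-alike of the jar alone.

How it is judged:
On the way, in this order (a step that is already met when the one before it is completed fails the run):
1. the amber jar stands upright on the tester's platform between the four posts, its cap still screwed on (horizontal distance between jar and seat below 0.015 m and z of jar in the frame of seat between -0.003 and 0.004 m and angle between jar's own z axis and vertical below 0.06 rad and z of cap_center in the frame of jar below 0.086 m), for 0.2 s.
2. the clamp lever is fully shut and the jaw braces the jar, cap still screwed on (value of joint clamp_lever above 1.35 rad and contact force between clamp_jaw and jar above 10 N and x of cap_mark in the frame of jar above 0.0165 m and z of cap_center in the frame of jar below 0.086 m), for 0.2 s.
3. with the jar braced, the cap has been turned anticlockwise about as far as its threads reach, and is still down on the jar (x of cap_mark in the frame of jar below 0.0122 m and y of cap_mark in the frame of jar above 0 m and z of cap_center in the frame of jar below 0.09 m and value of joint clamp_lever above 1.35 rad and contact force between clamp_jaw and jar above 10 N), for 0.05 s.
At the end, for the whole second after the job is handed in: Cap held still and level (7 degrees) by the gripper, within 12 mm of the jar's axis, underside 3 to 35 mm above the rim, touching neither jar nor tester; jar upright on the platform within 8 mm of its clamped place, lever over 1.35 rad, jaw pressing the jar with over 10 N (z of cap_center in the frame of jar between 0.0985 and 0.1305 m and horizontal distance between cap_center and jar_center below 0.012 m and angle between cap_center's own z axis and vertical below 0.12 rad and contact force between the fingers and cap above 2 N and contact force between each of cap, the fingers and jar below 0.1 N and contact force between cap and tester below 0.1 N and linear speed of cap below 0.03 m/s and value of joint clamp_lever above 1.35 rad and contact force between clamp_jaw and jar above 10 N and horizontal distance between jar and seat below 0.008 m and z of jar in the frame of seat below 0.004 m and angle between jar's own z axis and vertical below 0.06 rad); the arm keeps its last pose, push and grip.
It fails at once if the cap is turned on past about a third of a turn from tight, long after the threads have let go (x of cap_mark in the frame of jar below -0.0105 m).
It fails at once if the amber jar is tipped by more than about 25 degrees (angle between jar's own z axis and vertical above 0.45 rad).
It fails at once if another jar, the label roll, the driver or the marker is moved by more than 20 mm (distance of any of jar_black, jar_white, label_roll, driver, marker from where it was at the start of the episode above 0.02 m).
It also fails if it takes over 58 s, if anything falls off the work surface, if the arm or the gripper's body presses on something with over 40 N, if the wrist force passes 120 N, or if a joint passes its speed limit or range.

### The arm

A 6-joint arm with a two-finger parallel gripper is mounted at the origin on the work surface. World frame = base frame: x ahead of the robot, y to its left, z up, the work surface at z = 0. Lengths are in m, angles in rad, forces in N, time in s.
With the tool pointing down it reaches from about 0.35 to 0.975 m from the base axis. Payload 17.4 kg.
Tool frame: the origin (TCP) lies on the centre line of the jaws, within the pads' length; the fingertips stand 25 mm ahead of it and the grasp point (between the pads) lies 6 mm ahead of it; z points along the fingers, y is the line along which they close (so a half turn about z gives the same grasp; the last joint's range is limited). The gripper opens to 85 mm and grips with 20 to 120 N. Pads are 22 mm wide; open, the fingers measure 114 mm over their backs; the gripper's body (76 mm by 85 mm) begins 54 mm behind the grasp point. The pads swing forward as they close: fully open they stand 13 mm farther back than shut.
Start: joints at [-1.266, 0.116, 1.442, -0, 1.584, -0.038], TCP at [0.227, -0.636, 0.231] pointing down, gripper open.
Joint ranges: [-2.83, 2.83], [-0.83, 2.19], [0.07, 2.5], [-1.14, 4.28], [0.01, 3], [-2.97, 2.97]. Speed limits (rad/s): [1.89, 1.89, 2.22, 3.14, 3.14, 3.14].

### API

Orientations are given as a unit quaternion [w, x, y, z].
In Python, from rig import bot, solver, readout, imaging, finish_job, spotter gives the robot as it stands. Calls block until the motion is done:
- bot.move_ptp(position, orientation): joint-space move of the TCP to a pose.
- bot.move_l(position, rot=None, feed=0.15, threshold=None): straight line of the TCP; rot=None keeps the orientation; feed is the mean speed in m/s. With threshold (N) it stops when the force on the tool has changed by that much, and returns True; else False.
- bot.goto_joints(angles): joint-space move.
- bot.command_gripper(opening, newtons=None): finger opening in m; newtons is the grip in N (None keeps the last); returns when the fingers have stopped.
- bot.wait(seconds).
- solver.ik(position, orientation): joint angles nearest the present ones, or None.
- readout.state(): the state.
- imaging.camera(name): name is "side" or "top"; returns the picture (480x640x3 uint8, red, green, blue); there is no depth.
- imaging.camera_params(name): a dict with "mtx" (3x3 intrinsics, pixels), "origin" and "orientation" of the camera in the world. Camera axes: x right, y down, z forward; pixel columns grow to the right and rows downward; lengths in m; the calibration is good to about 2 mm. A picture is of the moment at which its call begins. camera_params takes no time and is no camera call.
A pose or a line that the arm cannot do raises bot.MotionError and nothing moves.
- finish_job(): hands the job in; it is judged then, once.
Trained networks look in the newest picture that a camera, given by its name, has taken for a name from the list of things; names that differ only in an ending like _2 or _b are one class to them, and where a whole thing is asked for, a point or a joint stands for the part that bears it (a point fixed in the world has none). Each returns a list of dicts, best first, with "conf" (0 to 1); they miss things now and then, are a little off and sometimes report something else, mostly with a low value. They report only what shows in the picture. A call takes as long as a camera call. They do not tell look-alikes from the thing itself.
- spotter.find_in(camera, query): "point" ([x, y, z] in m, in the coordinates of the camera as it stood for that picture, good to about 4 mm: the middle of the surface that is visible of it).
The state is a dict: "time": time; "q": joint angles; "joint_vel": joint speeds; "joint_torque": joint torques, N m; "position": TCP position; "tool_rot": TCP orientation; "ft_force": force on the tool from outside, world axes, zero at the start; "torque": the same for the moment, N m; "width": finger opening in m; "grip_force": force on a finger pad.
Only numpy, scipy, OpenCV 4.12 (cv2) and the standard library are available. Lean on these libraries where they do the work, as an engineer would, in place of code of your own. Each camera call takes 0.05 s, during which the arm holds its last target. There are 200 camera calls.

## Working session

There is one attempt and no reset: what is moved stays moved. The work goes in short steps, each a Python script; the robot and the scene stay as the last script left them, time stands still between calls to the robot, and variables do not carry over. Pictures are saved under pics/ and viewed, at most 10 in all, crops included, and the job is handed in when it is done.

```bash
ls; mkdir -p pics
cat > h.py <<'E'
import numpy as np, cv2
from scipy.spatial.transform import Rotation as R
from rig import bot, solver, readout, imaging, finish_job, spotter
def pose(cam):
    p=imaging.camera_params(cam); o=np.array(p["orientation"],float)
    M=o if o.shape==(3,3) else R.from_quat(np.r_[o[1:],o[0]]).as_matrix()
    return np.array(p["mtx"]),np.array(p["origin"]),M
def find(cam,q):
    K,o,M=pose(cam)
    return [(np.round(o+M@np.array(d["point"]),4),np.round((K@np.array(d["point"])/d["point"][2])[:2]),round(d["conf"],2)) for d in spotter.find_in(cam,q)]
def ray(cam,uv,z):
    K,o,M=pose(cam); d=M@np.linalg.solve(K,[uv[0],uv[1],1]); return o+d*(z-o[2])/d[2]
def proj(cam,p):
    K,o,M=pose(cam); c=K@(M.T@(np.array(p)-o)); return c[:2]/c[2]
def down(yaw): # tool z down, tool y axis at direction yaw+90deg... y = Rz(yaw)*(-y)
    q=(R.from_euler('z',yaw)*R.from_quat([1,0,0,0])).as_quat(); return [q[3],q[0],q[1],q[2]]
def save(n,im): cv2.imwrite('pics/'+n,im[:,:,::-1])
E
python3 - <<'E'
from h import *
for c in("top","side"):
    save(c+'0.png',imaging.camera(c)); print(imaging.camera_params(c))
    for q in["jar","cap_center","cap_mark","seat","lever_knob","tester","clamp_jaw","jar_black","jar_white","label_roll"]:
        print(c,q,find(c,q)[:5])
s=readout.state();print(s["time"],s["tool_rot"],s["q"],s["width"],down(0))
E
```

```text
pics
{'mtx': array([[584.85561083,   0.        , 322.72261439],
       [  0.        , 584.85561083, 227.30449676],
       [  0.        ,   0.        ,   1.        ]]), 'origin': array([ 0.21503865, -0.00335582,  1.49483893]), 'orientation': array([ 0.07586099, -0.69311447,  0.71419373, -0.06135757])}
top jar [(array([0.6565, 0.1651, 0.0656]), array([265., 168.]), 0.83), (array([ 0.5059, -0.1079,  0.0795]), array([375., 221.]), 0.64), (array([0.538 , 0.1934, 0.0381]), array([256., 216.]), 0.6)]
top cap_center [(array([0.5594, 0.2045, 0.0922]), array([248., 203.]), 0.96), (array([0.6024, 0.0942, 0.0187]), array([294., 192.]), 0.71)]
top cap_mark [(array([0.554 , 0.2018, 0.0901]), array([249., 205.]), 0.82), (array([0.6008, 0.0971, 0.0182]), array([293., 193.]), 0.7)]
top seat [(array([ 0.5078, -0.115 ,  0.08  ]), array([378., 220.]), 0.74), (array([ 0.5291, -0.186 ,  0.1074]), array([408., 208.]), 0.67)]
top lever_knob [(array([ 0.5306, -0.1846,  0.1113]), array([407., 207.]), 0.5), (array([0.4668, 0.3262, 0.0946]), array([198., 241.]), 0.47)]
top tester [(array([ 0.5031, -0.1092,  0.0
[... 1541 characters left out ...]
575, 0.214 , 0.0935]), array([275., 293.]), 0.5)]
side tester [(array([ 0.5146, -0.0457,  0.0751]), array([315., 233.]), 0.74)]
side clamp_jaw [(array([ 0.5353, -0.0997,  0.1066]), array([312., 211.]), 0.5)]
side jar_black [(array([0.4233, 0.1983, 0.0762]), array([332., 301.]), 0.82)]
side jar_white [(array([0.4699, 0.3469, 0.0744]), array([299., 347.]), 0.56)]
side label_roll [(array([0.6322, 0.4307, 0.0738]), array([216., 365.]), 0.96)]
1.1 [ 7.53189982e-06  9.85347179e-01  1.70560651e-01 -1.66443619e-05] [-1.26579421e+00  1.15963675e-01  1.44160399e+00 -3.50017173e-05
  1.58401449e+00 -3.77956008e-02] 0.08538576594168379 [np.float64(0.0), np.float64(1.0), np.float64(0.0), np.float64(0.0)]
```

Run:
```python
import cv2
a=cv2.imread('pics/top0.png'); c=a[130:270,150:450]; cv2.imwrite('pics/topc.png',cv2.resize(c,(800,373),interpolation=cv2.INTER_CUBIC))
```

```text
(no output)
```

View pics/side0.png

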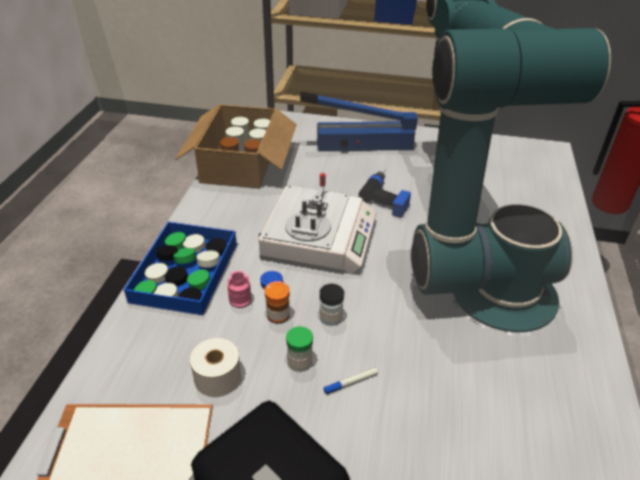

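View pics/topc.png

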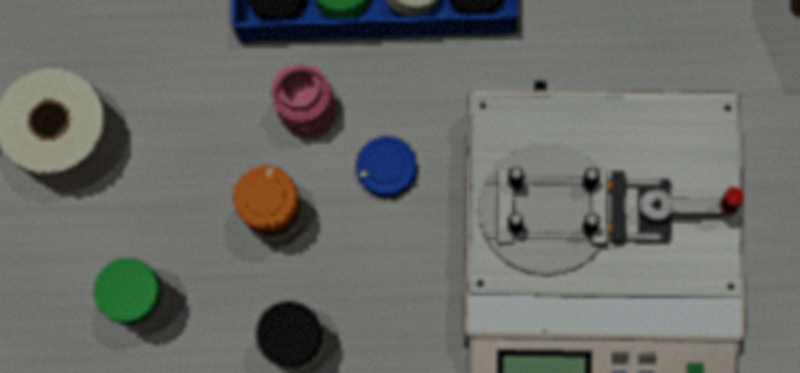

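Candidates in the side picture: the orange-capped amber jar at (277,300) fits the target. The pink jar at (239,289) and the loose blue cap at (271,280) are look-alikes and stay put. In the top crop, the orange cap is at about (267,198) with its white mark at (270,173). The four posts are at (517/592, 173/222), the pivot is at (655,205) and the red knob is at (733,198). Next I'll measure all of these more precisely.

Run:
```python
from h import *
im=cv2.imread('pics/top0.png'); hsv=cv2.cvtColor(im,cv2.COLOR_BGR2HSV)
def blob(m,roi):
    x0,y0,x1,y1=roi; z=np.zeros_like(m); z[y0:y1,x0:x1]=m[y0:y1,x0:x1]
    n,l,s,c=cv2.connectedComponentsWithStats(z); 
    return [(np.round(c[i],2),s[i][:5].tolist()) for i in range(1,n) if s[i][4]>5]
off=np.array([150,130]); k=800/300
cr=lambda u,v: off+np.array([u,v])/k-0.3
print('orange',blob(cv2.inRange(hsv,(4,140,90),(20,255,255)),(230,185,275,230)))
print('red',[b for b in blob(cv2.inRange(hsv,(170,120,60),(180,255,255))|cv2.inRange(hsv,(0,120,60),(5,255,255)),(400,190,440,225))])
print('dark',blob(cv2.inRange(im,(0,0,0),(75,75,75)),(330,185,425,230)))
print('cap',ray('top',cr(267,198),.092),'mark',ray('top',cr(270,173),.092))
for uv in [(517,173),(592,173),(517,222),(592,222)]: print('post',ray('top',cr(*uv),.138))
print('corners',[ray('top',cr(*u),.09).round(4) for u in[(483,106),(727,108),(481,283),(730,286)]])
print('edges',[ray('top',cr(*u),.09).round(4) for u in[(471,94),(739,96),(468,294),(742,297)]])
print('pivot',ray('top',cr(655,205),.115),'knob',ray('top',cr(733,196),.149))
g=cv2.resize(im[185:235,325:430],(798,380),interpolation=cv2.INTER_CUBIC); cv2.imwrite('pics/tester.png',g)
```

```text
orange [(array([248.92, 203.62]), [238, 192, 24, 23, 413])]
red [(array([425. , 203.5]), [422, 201, 7, 6, 38])]
dark [(array([343.81, 198.67]), [341, 194, 7, 9, 42]), (array([371.08, 198.53]), [368, 195, 7, 8, 38]), (array([381.83, 208.31]), [368, 194, 34, 29, 252]), (array([396.12, 206.12]), [395, 205, 3, 3, 8]), (array([404.12, 212.69]), [387, 204, 38, 17, 194]), (array([343.9 , 215.92]), [341, 212, 7, 8, 39])]
cap [0.55626051 0.20021909 0.092     ] mark [0.58005651 0.1973364  0.092     ]
post [ 0.56062092 -0.03114054  0.138     ]
post [ 0.55836502 -0.09818444  0.138     ]
post [ 0.51568923 -0.02958717  0.138     ]
post [ 0.51349877 -0.09621767  0.138     ]
corners [array([ 0.6385, -0.0026,  0.09  ]), array([ 0.6287, -0.2299,  0.09  ]), array([0.4703, 0.0044, 0.09  ]), array([ 0.4602, -0.2224,  0.09  ])]
edges [array([0.6506, 0.0083, 0.09  ]), array([ 0.6399, -0.2417,  0.09  ]), array([0.4604, 0.0166, 0.09  ]), array([ 0.4497, -0.2327,  0.09  ])]
pivot [ 0.53243711 -0.15540291  0.115     ] knob [ 0.53048844 -0.22074285  0.149     ]
```

View pics/tester.png

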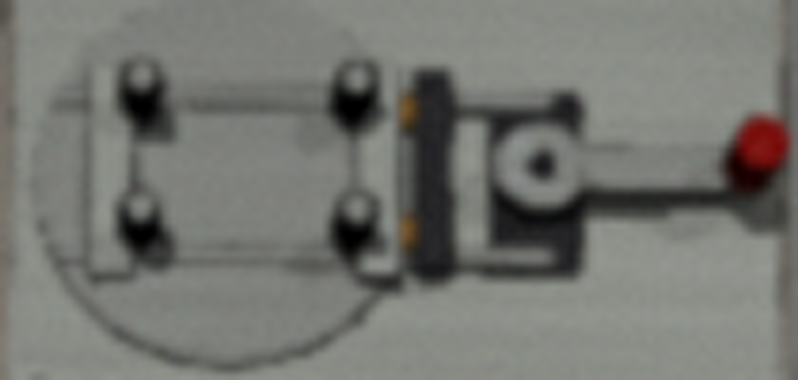

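The post tops show as light discs at crop (143,77), (357,77), (140,208) and (357,210), the hub at (541,165) and the knob top at (765,143). I'll fit the tester pose and confirm the jar in an enlarged crop.

Run:
```python
from h import *
P=lambda u,v:(325+(u+.5)/7.6-.5,185+(v+.5)/7.6-.5)
th=-0.042; ex=np.array([np.cos(th),np.sin(th)]); ey=np.array([-ex[1],ex[0]])
W=[ray('top',P(*c),.140)[:2] for c in[(143,77),(140,208),(357,77),(357,210)]]
print(np.round(W,4)); m=(W[0]+W[1])/2; f=(W[2]+W[3])/2
seat=m-28.6e-3*ey; print('seat',seat,'moving y',(f-seat)@ey,'x',(f-seat)@ex)
for z in(.109,.115,.12): h=ray('top',P(541,165),z)[:2]; print('hub',z,h,(h-seat)@ex,(h-seat)@ey)
k=ray('top',P(765,143),.149)[:2]; pv=seat-.1*ey; d=k-pv
print('knob',k,'pivot',pv,'r',np.hypot(*d),'ang',np.arctan2(-d@ex,-d@ey))
t=cv2.imread('pics/top0.png');s=cv2.imread('pics/side0.png')
hs=cv2.cvtColor(s,cv2.COLOR_BGR2HSV)
for nm,cam,z in(('t','top',t),('s','side',s)):
  hv=cv2.cvtColor(z,cv2.COLOR_BGR2HSV);mk=cv2.inRange(hv,(4,110,60),(22,255,255))
# project model circles onto crops for checking
c0=np.array([.557,.2010]);a=np.linspace(0,6.28,60)
out=[]
for cam,z,(u,v) in(('top',t,(249,205)),('side',s,(277,300))):
  w=cv2.resize(z[v-25:v+25,u-25:u+25],(400,400),interpolation=cv2.INTER_CUBIC)
  o=w.copy()
  for zz,r in((.092,.03),(0,.0285)):
    pts=np.array([proj(cam,[c0[0]+r*np.cos(x),c0[1]+r*np.sin(x),zz]) for x in a])
    cv2.polylines(o,[np.int32((pts-[u-25,v-25]+.5)*8)],True,(255,255,0),1)
  out.append(o)
cv2.imwrite('pics/cap.png',np.hstack(out))
```

```text
[[ 0.5598 -0.0306]
 [ 0.5178 -0.0282]
 [ 0.5576 -0.0976]
 [ 0.5149 -0.0958]]
seat [ 0.53759116 -0.05800907] moving y -0.038729407347077346 x 0.00026873280855191074
hub 0.109 [ 0.53452583 -0.15712989] 0.001099223511687975 -0.09916211260848391
hub 0.115 [ 0.53314261 -0.15646412] -0.00031073277081722345 -0.0985550119811706
hub 0.12 [ 0.53198992 -0.15590932] -0.0014856963395716827 -0.09804909479174288
knob [ 0.52999913 -0.22223686] pivot [ 0.5333924  -0.15792088] r 0.06440542664154775 ang 0.010710396328340427
```

View pics/cap.png

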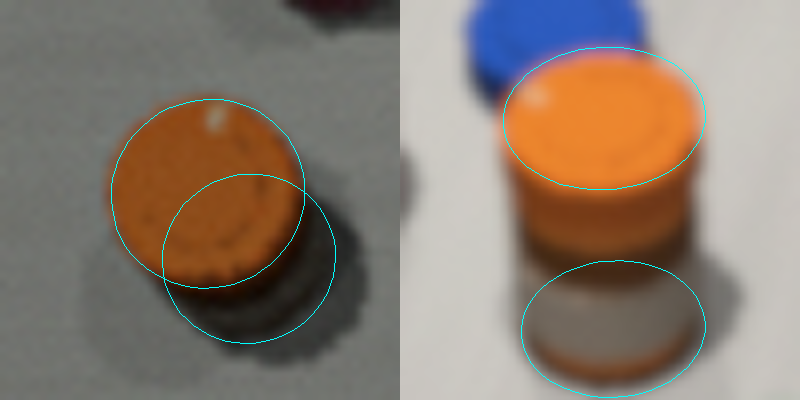

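The crop confirms the target: orange cap, amber glass and paper label, with the blue cap behind it. The fit shifts the cap to about (0.5577, 0.2020). For the tester, the knob radius comes out at 64.4 mm and the moving posts at -38.7 mm, both as specified. I'll pick and place now.

```bash
python3 - <<'E'
from h import *
def rep(n):
    s=readout.state(); print(n,round(s["time"],2),np.round(s["position"],4),np.round(s["ft_force"],1),round(s["width"],4),round(s["grip_force"],1),np.round(s["q"][5],2))
c=[.5577,.2020]; p=[.5374,-.0625]
bot.move_ptp([*c,.21],down(0)); rep('hover')
bot.move_l([*c,.087],feed=.15,threshold=15); rep('down')
bot.command_gripper(.05,60); rep('grip')
if readout.state()["width"]<.055: raise SystemExit
bot.move_l([*c,.30],feed=.2); rep('lift')
bot.move_l([*p,.30],feed=.25)
bot.move_l([*p,.19],feed=.15,threshold=12); rep('near')
save('place.png',imaging.camera('side'))
E
python3 -c "
import cv2
a=cv2.imread('pics/place.png')[130:290,220:420]; cv2.imwrite('pics/placec.png',cv2.resize(a,(750,600),interpolation=cv2.INTER_CUBIC))"
```

```text
hover 4.25 [0.5579 0.2015 0.21  ] [ 0.4 -0.2  0.6] 0.0854 0.0 1.88
down 5.22 [0.5582 0.2021 0.0881] [0.3 0.2 1. ] 0.0857 0.0 1.88
grip 5.67 [0.5585 0.2021 0.089 ] [-3.2 -2.2 12.3] 0.0499 6.3 1.88[ WARN:0@0.033] global loadsave.cpp:275 findDecoder imread_('pics/place.png'): can't open/read file: check file path/integrity
Traceback (most recent call last):
TypeError: 'NoneType' object is not subscriptable
```

Run:
```python
from h import *
a=imaging.camera('side')[200:340,200:360]; save('g1.png',cv2.resize(a,(686,600),interpolation=cv2.INTER_CUBIC))
s=readout.state();print(s["time"],s["width"],s["grip_force"],s["ft_force"],s["torque"],s["position"],s["q"])
```

```text
5.725 0.04997901710173196 6.3522840713267215 [-3.29347986 -2.54854184 13.35563646] [-0.50349795  0.5285058  -0.02512268] [0.55842678 0.20205264 0.08895016] [ 3.04390080e-01  1.40266806e-02  1.78324374e+00 -3.63572111e-04
  1.34196408e+00  1.87533818e+00]
```

View pics/g1.png

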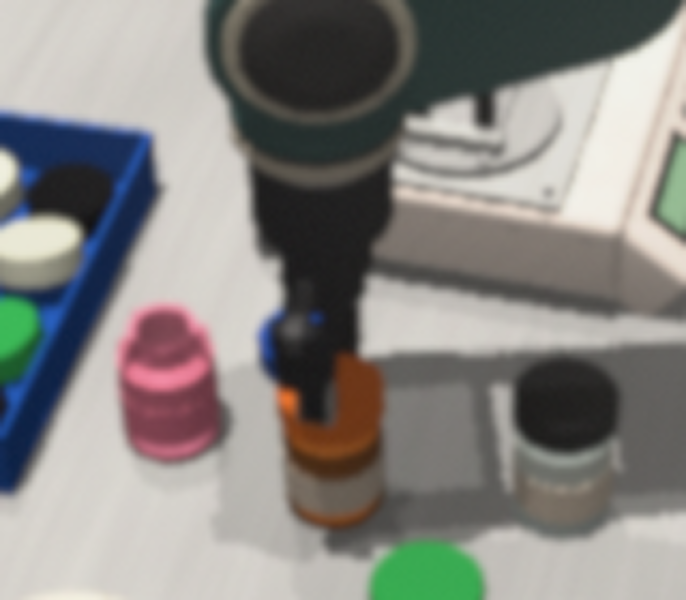

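The finger looks as if it sits on the cap rather than around it: width reads 50 mm with little grip. I'll open, back off and look again.

Run:
```python
from h import *
bot.command_gripper(.085,60)
s=readout.state();print(s["time"],s["width"],s["ft_force"],s["position"],s["tool_rot"])
a=imaging.camera('side')[240:320,235:315]
bot.move_l([.5577,.2020,.16],feed=.2)
b=imaging.camera('side')[220:320,225:325]
save('g2.png',np.hstack([cv2.resize(a,(400,400),interpolation=cv2.INTER_CUBIC),cv2.resize(b,(400,400),interpolation=cv2.INTER_CUBIC)]))
s=readout.state();print(s["time"],s["width"],s["ft_force"],s["position"])
```

```text
6.1667 0.08505861881489339 [-0.78868903  0.51599872  0.23656851] [0.55763904 0.20198546 0.08684212] [ 4.02418986e-05  9.99999992e-01  4.42304960e-06 -1.19746731e-04]
6.7833 0.08519458347292079 [ 0.23559712  0.19514632 -0.67897136] [0.55744411 0.20190707 0.15938805]
```

View pics/g2.png

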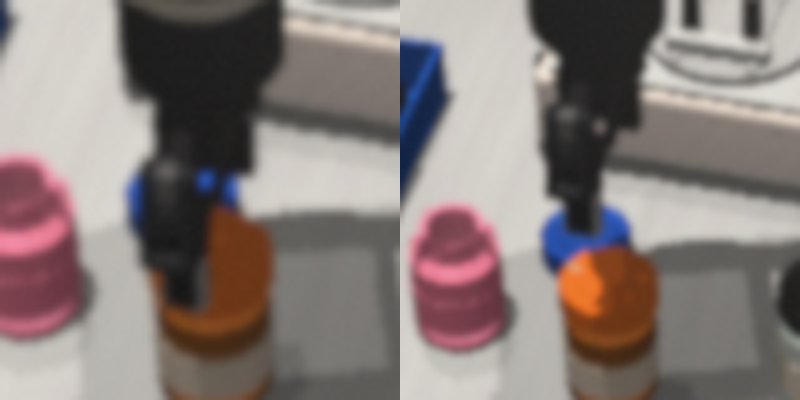

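Run:
```python
from h import *
print('tip obs (272,301) expected', [proj('side',[.5576,y,z]).round(1) for y,z in((.2445,.075),(.259,.075),(.2445,.062),(.259,.062))])
print('tip2 obs (270.5,278) expected', [proj('side',[.5576,y,z]).round(1) for y,z in((.2445,.147),(.259,.147),(.2445,.134))])
print(ray('side',(272,301),.075),ray('side',(270.5,278),.147))
for c in('top','side'):
  print([find(c,q)[:3] for q in('cap_center','jar')])
t=imaging.camera('top')
```

```text
tip obs (272,301) expected [array([272.4, 307.2]), array([270.8, 311.6]), array([272.6, 311. ]), array([271. , 315.4])]
tip2 obs (270.5,278) expected [array([271.3, 285.2]), array([269.6, 289.6]), array([271.5, 289.2])]
[0.56360225 0.22544558 0.075     ] [0.56535131 0.2222797  0.147     ]
[[(array([0.5594, 0.2045, 0.0922]), array([248., 203.]), 0.96), (array([0.6024, 0.0942, 0.0187]), array([294., 192.]), 0.71)], [(array([0.6565, 0.1651, 0.0656]), array([265., 168.]), 0.83), (array([ 0.5059, -0.1079,  0.0795]), array([375., 221.]), 0.64), (array([0.538 , 0.1934, 0.0381]), array([256., 216.]), 0.6)]]
[[(array([0.5589, 0.2092, 0.0908]), array([275., 292.]), 0.62), (array([0.6105, 0.1031, 0.0244]), array([267., 278.]), 0.44)], [(array([0.5528, 0.2266, 0.038 ]), array([277., 313.]), 0.87), (array([0.6637, 0.1891, 0.0576]), array([237., 289.]), 0.84)]]
```

The fingertips are about 20 mm higher than the nominal tool data says. They passed over the cap, and the picture agrees: the tip is seen at row 301 against 307 or more expected, with columns matching. The jar hasn't moved. I'll go lower, guarded by force.

```bash
cat >> h.py <<'E'
def rep(n):
    s=readout.state(); print(n,round(s["time"],2),np.round(s["position"],4),np.round(s["ft_force"],1),'tz',round(s["torque"][2],2),round(s["width"],4),round(s["grip_force"],1),'j6',np.round(s["q"][5],2))
    return s
E
python3 - <<'E'
from h import *
c=[.5577,.2020]
print(bot.move_l([*c,.062],feed=.12,threshold=8)); rep('down')
a=imaging.camera('side')[240:320,235:315]
bot.command_gripper(.05,60); s=rep('grip')
b=imaging.camera('side')[240:320,235:315]
save('g3.png',np.hstack([cv2.resize(x,(400,400),interpolation=cv2.INTER_CUBIC) for x in(a,b)]))
E
```

```text
False
down 8.0 [0.5581 0.2021 0.0628] [-0.5  0.3  0.2] tz 0.01 0.0853 0.0 j6 1.88
grip 8.43 [0.5582 0.202  0.0631] [-1.4 -1.9  7. ] tz 0.03 0.0592 63.4 j6 1.88
```

View pics/g3.png

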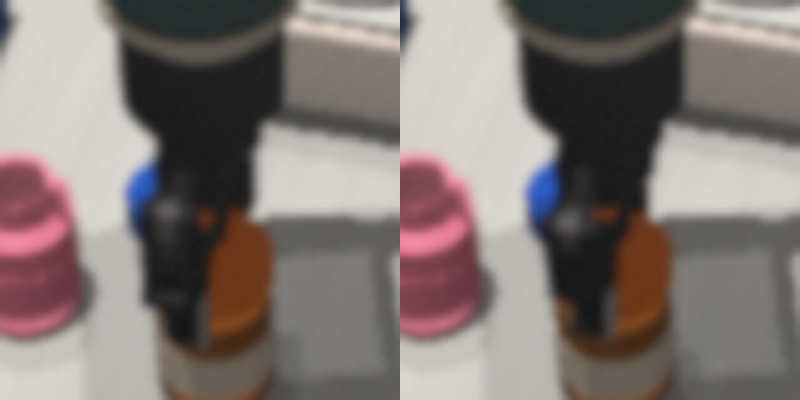

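Gripped: 59.2 mm at 63 N, with the pads on the cap's side. Lifting and placing now.

Run:
```python
from h import *
c=[.5577,.2020]; p=[.5374,-.0625]
bot.move_l([*c,.27],feed=.25); s=rep('lift')
if s["width"]<.055: raise SystemExit
bot.move_l([*p,.27],feed=.3)
hit=bot.move_l([*p,.165],feed=.15,threshold=10); rep('near %s'%hit)
if not hit:
    hit=bot.move_l([*p,.148],feed=.03,threshold=8); rep('touch %s'%hit)
b=imaging.camera('side')[150:290,240:400]
save('p1.png',cv2.resize(b,(686,600),interpolation=cv2.INTER_CUBIC))
```

```text
lift 9.46 [0.5573 0.2019 0.268 ] [ 0.7 -0.1 -2.7] tz 0.06 0.0591 64.7 j6 1.88
near False 11.34 [ 0.5378 -0.0624  0.166 ] [-1.4  0.6 -0.8] tz 0.02 0.0593 64.7 j6 1.41
touch True 11.8 [ 0.5378 -0.0629  0.1531] [-1.1  0.7  4.8] tz 0.03 0.0592 65.3 j6 1.41
```

View pics/p1.png

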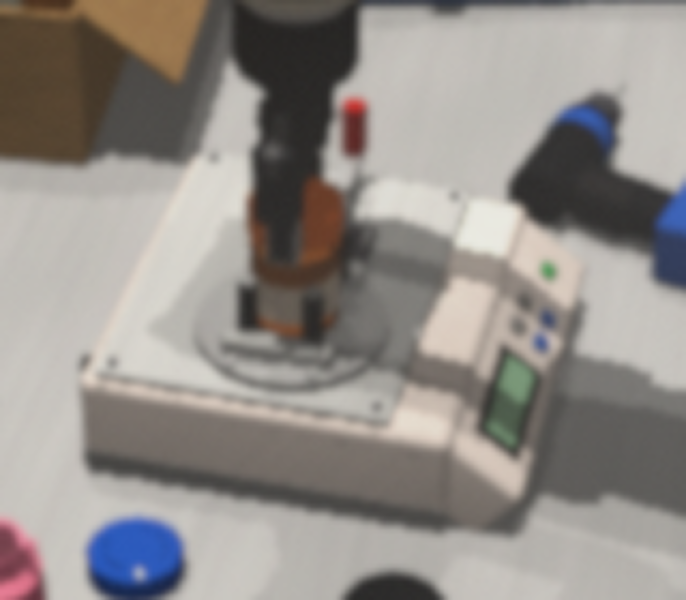

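Contact came at z=0.153, exactly 90 mm above the pick height, and the picture shows the jar standing between the posts at about (290,270). I'll release it and shut the lever.

```bash
cat >> h.py <<'E'
th=-0.042; ex=np.array([np.cos(th),np.sin(th)]); ey=np.array([-ex[1],ex[0]])
seat=np.array([.5376,-.0580]); pv=seat-.1*ey
def knob(a,r=.065): return pv+r*(-np.sin(a)*ex-np.cos(a)*ey)
E
python3 - <<'E'
from h import *
bot.command_gripper(.085,40); rep('open')
bot.move_l([.5374,-.0625,.26],feed=.3)
k=knob(.01)
bot.move_ptp([*k,.22],down(np.pi/4)); bot.command_gripper(.055,40)
hit=bot.move_l([*k,.121],feed=.12,threshold=10); rep('at knob %s'%hit)
if hit: raise SystemExit
bot.command_gripper(.005,40); s=rep('pinch')
if s["width"]<.012: raise SystemExit
for a in np.linspace(.15,1.56,8):
    bot.move_l([*knob(a),.121],feed=.08,threshold=None); s=rep('a%.2f'%a)
    if np.hypot(*s["ft_force"][:2])>35 or s["width"]<.012: break
save('lv.png',imaging.camera('top'))
E
```

```text
open 12.23 [ 0.5372 -0.0625  0.1519] [-0.5  0.8 -0. ] tz 0.04 0.0851 0.0 j6 1.41
at knob False 15.12 [ 0.5304 -0.223   0.1219] [ 0.7 -1.1  0.4] tz -0.01 0.0552 0.0 j6 0.34
pinch 15.55 [ 0.5303 -0.2236  0.1218] [ 1.1 -5.2  2. ] tz 0.07 0.0167 39.4 j6 0.34
a0.15 15.82 [ 0.5209 -0.2231  0.1218] [ -2.8 -10.1   1.6] tz -0.3 0.0166 39.8 j6 0.34
a0.35 16.13 [ 0.5079 -0.22    0.1218] [ -7.6 -17.4   2.2] tz 0.27 0.0169 40.3 j6 0.33
a0.55 16.45 [ 0.4961 -0.213   0.1218] [-11.7 -10.1   6.7] tz -0.06 0.0169 41.0 j6 0.34
a0.75 16.77 [ 0.4862 -0.2043  0.1218] [-10.2  -7.2   6.4] tz -0.21 0.0167 41.0 j6 0.34
a0.96 17.08 [ 0.4788 -0.1934  0.1218] [-4.7 -1.2  7.1] tz -0.25 0.0168 41.1 j6 0.35
a1.16 17.4 [ 0.4729 -0.1816  0.1218] [-5.   0.   8.2] tz -0.22 0.0166 41.2 j6 0.37
a1.36 17.72 [ 0.4697 -0.1692  0.1218] [-2.  -2.3  7.1] tz -0.35 0.0167 41.0 j6 0.39
a1.56 18.03 [ 0.4691 -0.1575  0.1219] [  2.6 -15.3   2.1] tz -0.23 0.0167 41.0 j6 0.41
```

Run:
```python
from h import *
hit=bot.move_l([*(knob(1.6)),.121],feed=.03,threshold=15); rep('push %s'%hit)
bot.command_gripper(.055,40); rep('rel')
bot.move_l([*knob(1.56),.25],feed=.3)
bot.move_ptp([.35,-.30,.30],down(0)); rep('clear')
t=imaging.camera('top'); b=t[175:235,330:430]
save('l2.png',cv2.resize(b,(800,480),interpolation=cv2.INTER_CUBIC))
print(find('top','cap_center')[:2],find('top','lever_knob')[:2],find('top','cap_mark')[:2])
```

```text
push False 18.33 [ 0.4692 -0.1572  0.122 ] [  2.7 -37.5  -0.8] tz -0.31 0.0169 41.1 j6 0.42
rel 18.78 [ 0.4686 -0.1531  0.1209] [-0.3 -0.4  0.1] tz 0.04 0.0552 0.0 j6 0.42
clear 20.16 [ 0.3504 -0.2995  0.299 ] [ 0.6 -0.   0.3] tz -0.02 0.055 0.0 j6 0.81
[(array([0.6015, 0.094 , 0.0213]), array([294., 192.]), 0.91), (array([ 0.5392, -0.0548,  0.1839]), array([354., 198.]), 0.8)] [(array([ 0.5088, -0.1587,  0.1099]), array([397., 217.]), 0.6)] [(array([0.6004, 0.0952, 0.0219]), array([294., 192.]), 0.89), (array([ 0.533 , -0.0558,  0.1802]), array([355., 201.]), 0.72)]
```

View pics/l2.png

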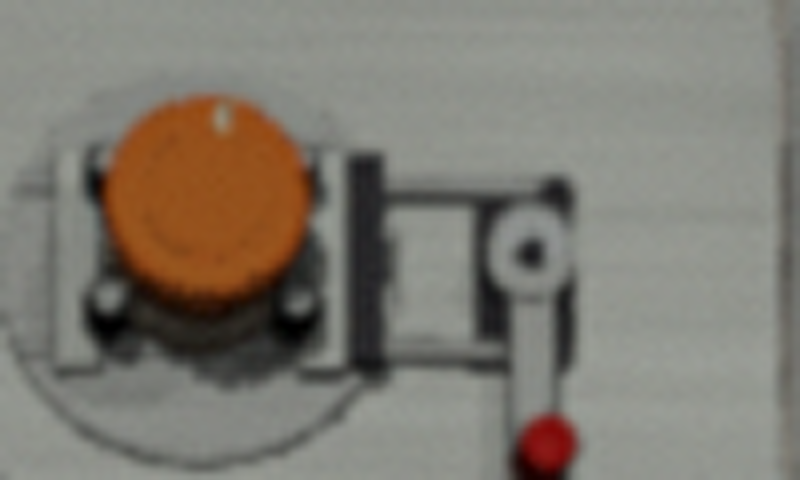

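Lever fully shut: the arm points to the front, with the red knob at (548,445). The jar is braced, the cap is centred at (208,197) and the mark is at (222,118). Now I'll grip the cap and unscrew it in monitored steps.

Run:
```python
from h import *
P=lambda u,v:(330+(u+.5)/8-.5,175+(v+.5)/8-.5)
c=ray('top',P(208,197),.182)[:2]; m=ray('top',P(222,118),.182)[:2]
print('cap',c,'r',np.hypot(*(m-c)),'mark ang',np.arctan2(*(m-c)[::-1]))
p=(c+seat)/2; 
if np.hypot(*(c-seat))>.006: raise SystemExit
bot.command_gripper(.085,90)
bot.move_ptp([*p,.26],down(0))
hit=bot.move_l([*p,.154],feed=.15,threshold=10); rep('down %s'%hit)
if hit: raise SystemExit
bot.command_gripper(.05,90); s=rep('grip')
if not .056<s["width"]<.064: raise SystemExit
for i,a in enumerate(np.linspace(.1,1.15,11)):
    bot.move_ptp([*p,.154+.0015*min(1,a/1.05)],down(a)); s=rep('a%.2f'%a)
```

```text
cap [ 0.53752622 -0.05748468] r 0.023881731088340383 mark ang -0.20875126942273278
down False 22.81 [ 0.5379 -0.058   0.1551] [ 0.8 -0.8 -0.5] tz -0.01 0.0849 0.0 j6 1.42
grip 23.2 [ 0.5381 -0.0582  0.1559] [-3.2 -3.1 11.2] tz -0.01 0.058 94.3 j6 1.42
a0.10 23.45 [ 0.5382 -0.0581  0.1559] [-1.3 -2.   9.6] tz 0.29 0.058 94.4 j6 1.32
a0.20 23.7 [ 0.5382 -0.058   0.156 ] [-1.1 -0.8  9.3] tz 0.25 0.0581 94.5 j6 1.21
a0.31 23.95 [ 0.5383 -0.0579  0.1562] [ 0.1 -1.5  7.5] tz 0.27 0.0583 94.5 j6 1.11
a0.41 24.2 [ 0.5383 -0.0578  0.1564] [-0.2 -0.9  8.9] tz 0.19 0.0584 94.5 j6 1.0
a0.52 24.45 [ 0.5383 -0.0578  0.1565] [-0.4  0.2  7.1] tz 0.21 0.058 94.5 j6 0.9
a0.62 24.7 [ 0.5383 -0.0578  0.1566] [ 0.1 -0.2  8.5] tz 0.13 0.0581 94.5 j6 0.79
a0.73 24.95 [ 0.5383 -0.0579  0.1568] [ 0.4 -0.3  8.4] tz 0.03 0.0578 94.5 j6 0.69
a0.83 25.2 [ 0.5383 -0.0579  0.1569] [ 0.9 -0.8  7.5] tz 0.16 0.0585 94.4 j6 0.58
a0.94 25.45 [ 0.5383 -0.0579  0.157 ] [ 0.5 -0.2  7.3] tz 0.06 0.0582 94.4 j6 0.48
a1.04 25.7 [ 0.5383 -0.0579  0.157 ] [ 0.9 -0.6  6.7] tz 0.07 0.0581 94.5 j6 0.37
a1.15 25.95 [ 0.5383 -0.0579  0.157 ] [0.7 0.  6.2] tz 0.1 0.058 94.5 j6 0.27
```

The torque rose to 0.29 N m and then faded, which fits a cap coming loose. I'll try a guarded lift.

Run:
```python
from h import *
bot.wait(.2); s=rep('before'); p=[*np.array(s["position"])[:2]]; p=[.5376,-.0577]
z0=s["position"][2]
hit=bot.move_l([*p,.1605],feed=.02,threshold=12); rep('lift4 %s'%hit)
if not hit:
    hit=bot.move_l([*p,.170],feed=.04,threshold=12); rep('lift14 %s'%hit)
    if not hit: bot.move_l([*p,.1825],feed=.06); bot.wait(.3); rep('held')
a=imaging.camera('side')[165:265,255:365]
save('end.png',cv2.resize(a,(660,600),interpolation=cv2.INTER_CUBIC))
```

```text
before 26.15 [ 0.5382 -0.0579  0.157 ] [ 1.  -0.9  6.4] tz 0.02 0.058 94.5 j6 0.27
lift4 False 26.55 [ 0.5378 -0.0579  0.1609] [ 2.2 -4.   1.9] tz 0.01 0.0578 96.7 j6 0.27
lift14 False 26.94 [ 0.5375 -0.0575  0.1699] [-1.  -0.7  0.5] tz 0.01 0.058 100.6 j6 0.27
held 27.6 [ 0.5375 -0.0577  0.1823] [-0.3 -0.6 -0.3] tz -0.02 0.058 100.6 j6 0.27
```

View pics/end.png

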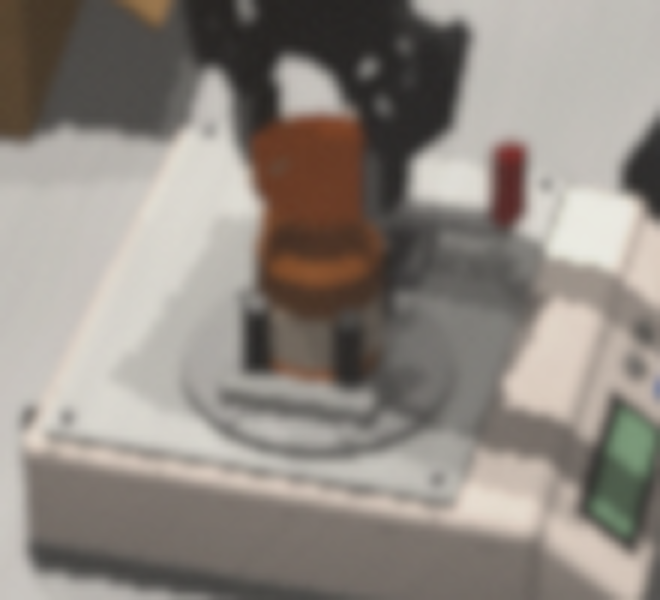

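The cap is held about 13 mm above the rim. The mark shows at (278,165), and the jar stands in the shut clamp with its base at about (310,375). The wrist carries under 1 N, so only the cap was lifted. Handing in.

```bash
python3 -c "
from h import *
print(finish_job())"
```

```text
the job is handed in; nothing more can be done
None
```

I handed the job in at about 28 s on the robot's clock (no score came back): the cap, turned about 66° anticlockwise by the gripper, is held about 13 mm above the mouth of the amber jar, which stands in the fully shut clamp, and I touched none of the other items.

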